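# Close and cam-lock the sliding cover of a hardware box

### The job

With the fingertips only, push the sliding cover of the low galvanised hardware box by its upturned lip until it is fully home against its stop; after that, set a fingertip in the slot of the quarter-turn cam handle on the side of the box and turn it clockwise (seen from above) all the way until the cover is locked. Lift nothing, leave the tins and loose hardware around the box where they stand, and finish with the hand clear.

Things in the scene. Friction and masses are not known exactly. Their poses are not given: they have to be found in the camera images.
- hwbox: Galvanised steel box fixed to the bench, 255 x 170 mm (x, y), flat deck at 60 mm. Its x axis is the way the cover closes, z is up; origin on the bench. The deck spans x = -140 to 115 mm, y = -85 to 85 mm. Guides along both sides (66 to 85 mm either side of the middle, tops 12 mm over the deck) hold the cover down; the closing stop is at the +x end.
- cover_lip (a point): Centre of the near (-x) face of the cover's upturned lip, 17 mm over the deck. The cover is a loose steel plate (0.4 to 0.8 kg), 135 x 144 x 4 mm, sliding along the box's x. The lip on its near edge is 34 mm high, 118 mm wide, 5 mm thick. Home: lip face at x = -35 mm in the box frame; it starts 40 to 70 mm short of that, towards -x. Pushing takes 2 to 6 N.
- cam (a joint): Turn of the cam (rad), clockwise from above: 0 open, 1.571 locked at a hard stop; starts at 0 to 0.3 and stays where left (friction 0.12 N m, about 3 N at the slot). At 0 the handle points to the box's +x, the tongue to -x; locked, the handle points to -y and the tongue lies across the cover behind its lip, 2 mm clear. With the cover not home the tongue hits the lip.
- cam_pivot (a point): Top of the cam's hub, on its vertical turning axis: in the box frame at x = -45, y = -105, z = 96 mm. The tongue reaches 65 mm from the axis and lies 14 to 24 mm above the deck.
- cam_slot (a point): Centre of the mouth of the finger slot in the cam's dark steel handle, 43 mm from the turning axis, 92 mm above the bench; its x axis points outward along the handle and turns with it. The slot is a pocket open at the top, 46 mm long, 46 mm wide, 17 mm deep, with a floor; walls 5 to 6 mm thick. Shut fingertips fit in it at any yaw with some play.
- nut_tin: Open red tin of nuts, 124 mm across, 80 mm high, beside the box on its +y side; origin at the centre of its underside. Leave alone.
- ubolt_tin: Open blue tin of U-bolts, 124 mm across, 85 mm high, to the robot's right; origin at the centre of its underside. Leave alone.
- lidded_tin: Red tin with a black lid, 146 mm across, 93 mm high, to the robot's right; origin at the centre of its underside. Leave alone.
- big_nut: Large loose hex nut, 46 mm across flats, 26 mm high, lying on the bench beside the box near the cam; origin at the centre of its underside. Leave alone.
- stud_bolt: Hex bolt standing on its head on the +y side of the box, 30 mm across the head, 78 mm high; origin at the centre of its underside. Leave alone.
- loose_ubolt: Galvanised U-bolt lying flat on the -y side of the box, 60 mm wide, 80 mm long, 10 mm thick; origin midway between its two ends. Leave alone.
- square_washer: Square plate washer, 60 x 60 x 8 mm, flat on the bench to the left of the box; origin at the centre of its underside. Leave alone.
There are look-alikes about, which are no part of the job. There is more than one size of the part that bears cover_lip; the job needs the smallest.

How it is judged:
By the outcome, as a careful person would: the job done as asked, in the order asked, and still so for the second after the job is handed in, with the robot touching nothing.
It also fails if it takes over 48 s, if anything falls off the work surface, if the arm or the gripper's body presses on something with over 40 N, if the wrist force passes 120 N, or if a joint passes its speed limit or range.

### The arm

A 7-joint arm with a two-finger parallel gripper is mounted at the origin on the work surface. World frame = base frame: x ahead of the robot, y to its left, z up, the work surface at z = 0. Lengths are in m, angles in rad, forces in N, time in s.
With the tool pointing down it reaches from about 0.425 to 0.925 m from the base axis. Payload 6.8 kg.
Tool frame: the origin (TCP) lies between the finger pads; the fingertips stand 11 mm ahead of it and the grasp point (between the pads) lies 8 mm behind it; z points along the fingers, y is the line along which they close (so a half turn about z gives the same grasp; the last joint's range is limited). The gripper opens to 85 mm and grips with 20 to 120 N. Pads are 22 mm wide; open, the fingers measure 114 mm over their backs; the gripper's body (76 mm by 85 mm) begins 54 mm behind the grasp point. The pads swing forward as they close: fully open they stand 13 mm farther back than shut.
Start: joints at [1.061, 0.477, 0.022, 1.555, -0.011, 1.109, -0.083], TCP at [0.264, -0.621, 0.242] pointing down, gripper open.
Joint ranges: [-2.96, 2.96], [-0.34, 2.1], [-1.41, 1.46], [0.24, 2.44], [-1.37, 4.51], [0.17, 1.92], [-2.96, 2.96]. Speed limits (rad/s): [2.39, 2.39, 3.14, 3.14, 3.14, 3.14, 3.14].

### API

Orientations are given as a rotation vector (axis times angle).
In Python, from bench import r gives the robot as it stands.
- The arm moves only by the tool send_rows, never from a script. Its argument "deltas" is a list of rows, each an object of numbers: "dx", "dy", "dz": the shift along the world's x, y, z in mm; "rx", "ry", "rz": the turn, a rotation vector about the world's x, y, z in degrees. A call has 1 to 5 rows; each row is the pose to reach, as a shift and turn from the pose commanded when the call began; what a row does not reach only later rows make up. A row lasts 1/12 s, in which the tool goes at most 41.7 mm and 7.16 degrees, less where a joint would pass 70% of its speed; a pose out of reach is approached as far as the arm can. A call with a gripper value outside its range is refused whole. "jaw" is the finger opening in mm, from 0 to 85.4, set as the call begins (left out, the last holds). The fingers move at their own pace and stop on an object; "newtons" is the grip in N (left out, the last holds). Time passes only in rows, so rows that repeat a pose let the fingers close. It gives the time, the measured TCP pose, the force, the opening and the grip force at its end, in the units of the state.
- r.get_obs(): the state, without advancing time (a new reading comes with each control period).
- r.grab_frame(name): name is "scene" or "top" or "wrist"; returns a dict with "frame" (400x640x3 uint8, blue, green, red), "z_map" (400x640 float32, m along the optical axis (not along the pixel's ray), 0 where there is no reading), "vertical_fov" (degrees; the focal length in pixels is half the picture's height over the tangent of half this angle, whatever the lens; pixels are square), "cx", "cy" (the principal point, pixels), "distortion" ([k1, k2, p1, p2, k3] as OpenCV has them; the pictures are not rectified), "xyz" and "orientation" of the camera in the world. Camera axes: x right, y down, z forward; pixel columns grow to the right and rows downward; lengths in m; the calibration is good to about 2 mm. A picture is of the moment at which its call begins.
- r.hand_in(): hands the job in; it is judged then, once.
The state is a dict: "clock": time; "joints": joint angles; "qvel": joint speeds; "tau": joint torques, N m; "tcp_pos": TCP position; "orientation": TCP orientation; "contact_force": force on the tool from outside, world axes, zero at the start; "moment": the same for the moment, N m; "grip_width": finger opening in m; "gripper_force": force on a finger pad.
Only numpy, scipy, OpenCV 4.12 (cv2) and the standard library are available. Lean on these libraries where they do the work, as an engineer would, in place of code of your own. Each camera call takes 0.05 s, during which the arm holds its last target. There are 200 camera calls.

## Working session

There is one attempt and no reset: what is moved stays moved. The work goes in short steps, Python scripts to look and compute and a tool call to move; the robot and the scene stay as the last step left them, time stands still between calls to the robot, and variables do not carry over. Pictures are saved under pics/ and viewed, at most 10 in all, crops included, and the job is handed in when it is done.

Besides the shell and the picture viewer there is one more tool, called as name([rows], argument=value, ...), one row to a line, values as JSON. send_rows: Moves the arm, as the interface text tells. Its arguments: {"type":"object","properties":{"deltas":{"type":"array","items":{"type":"object","properties":{"dx":{"type":"number"},"dy":{"type":"number"},"dz":{"type":"number"},"rx":{"type":"number"},"ry":{"type":"number"},"rz":{"type":"number"}}}},"jaw":{"type":"number"},"newtons":{"type":"number"}},"required":["deltas"]}

```bash
mkdir -p pics; cat > h.py <<'E'
import numpy as np, cv2
from bench import r
from scipy.spatial.transform import Rotation as R
def grab(n):
    f=r.grab_frame(n); h=f["frame"].shape[0]
    fl=h/2/np.tan(np.radians(f["vertical_fov"])/2)
    f["K"]=np.array([[fl,0,f["cx"]],[0,fl,f["cy"]],[0,0,1.]]); f["d"]=np.array(f["distortion"],float)
    o=np.array(f["orientation"],float); f["R"]=R.from_rotvec(o).as_matrix(); f["t"]=np.array(f["xyz"]); return f
def rays(f,px):
    u=cv2.undistortPoints(np.array(px,float).reshape(-1,1,2),f["K"],f["d"]).reshape(-1,2)
    return np.c_[u,np.ones(len(u))]
def plane(f,px,z):
    d=rays(f,px)@f["R"].T; return f["t"]+d*((z-f["t"][2])/d[:,2])[:,None]
def depth(f,px):
    z=np.array([f["z_map"][int(v),int(u)] for u,v in px]); return f["t"]+(rays(f,px)*z[:,None])@f["R"].T
E
python3 - <<'E'
from h import *
import pickle
for n in("top","scene"):
    f=grab(n); cv2.imwrite(f"pics/{n}0.png",f["frame"]); pickle.dump(f,open(n+"0.pkl","wb")); print(n,f["t"],f["R"].round(2).tolist(),f["K"][0,0],f["d"])
print(r.get_obs())
E
```

```text
top [ 0.29196565 -0.02369209  1.10431313] [[-0.03, -0.98, 0.18], [-1.0, 0.03, 0.01], [-0.02, -0.18, -0.98]] 366.1094138314682 [-0.0684198  0.         0.         0.         0.       ]
scene [ 1.00124632 -0.68074967  0.65328053] [[0.79, 0.34, -0.51], [0.61, -0.44, 0.65], [-0.0, -0.83, -0.56]] 392.18680142939905 [-0.06694048  0.          0.          0.          0.        ]
{'clock': 0.1, 'joints': array([ 1.06092778,  0.4776947 ,  0.02232968,  1.55634635, -0.01147585,
        1.10934456, -0.08308426]), 'qvel': array([-0.00016615, -0.00193057, -0.00056548, -0.00336048, -0.00074245,
        0.00020997, -0.00023893]), 'tau': array([ 5.19158668e-03, -5.97754633e+01,  1.61422916e+00, -2.81951523e+01,
        1.28692389e-02,  5.05630887e-03,  1.40993299e-05]), 'tcp_pos': array([ 0.26374186, -0.62076927,  0.24144058]), 'orientation': array([-3.07683199e+00, -6.26630925e-01,  7.29416094e-04]), 'contact_force': array([-0.13963344,  1.10314942,  0.49318507]), 'moment': array([-0.01567   , -0.01653181, -0.01159635]), 'gripper_force': 0.0, 'grip_width': 0.08514256979889953}
```

View pics/top0.png

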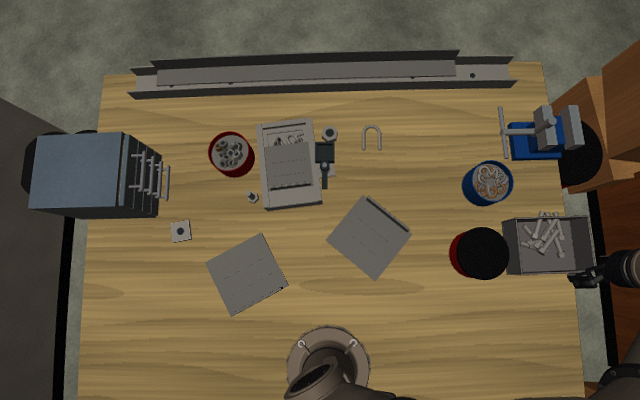

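View pics/scene0.png

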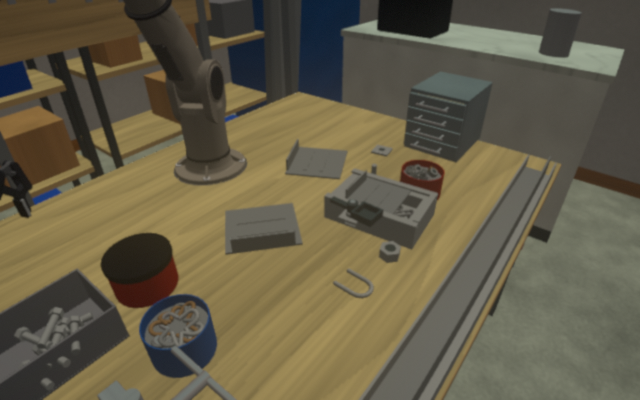

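The top view shows the box at pixels (258–322, 120–210), with the closing end up (world +x). The cam is on its right at about (324,165), and the big nut is at (330,133). The loose covers at (247,275) and (368,238) are look-alikes. I'll zoom in on the box.

```bash
python3 - <<'E'
import pickle
from h import *
a=pickle.load(open("top0.pkl","rb"));b=pickle.load(open("scene0.pkl","rb"))
A=cv2.resize(a["frame"][110:220,240:350],(550,550),interpolation=cv2.INTER_CUBIC)
cv2.imwrite("pics/c.png",A)
# deck-ish points by height: map
m=[(u,v) for v in range(110,220) for u in range(240,345)]
P=depth(a,m); 
for z0,z1 in((.055,.066),(.066,.078),(.08,.092),(.092,.1)):
    k=(P[:,2]>z0)&(P[:,2]<z1); q=P[k]; print(z0,k.sum(),q.min(0).round(3),q.max(0).round(3))
img=np.clip((P[:,2].reshape(110,105))/.11*255,0,255).astype(np.uint8)
cv2.imwrite("pics/h.png",np.hstack([A,cv2.resize(cv2.applyColorMap(img,cv2.COLORMAP_JET),(525,550),interpolation=cv2.INTER_NEAREST)])[:, :][:,:1075])
i=cv2.imread("pics/h.png"); cv2.imwrite("pics/h.png",cv2.resize(i,(790,404)))
E
```

```text
0.055 3000 [ 0.463 -0.037  0.055] [0.726 0.247 0.066]
0.066 1817 [ 0.464 -0.035  0.066] [0.73  0.245 0.078]
0.08 321 [ 0.499 -0.037  0.08 ] [0.679 0.242 0.092]
0.092 177 [ 0.515 -0.036  0.092] [0.645 0.151 0.1  ]
```

View pics/h.png

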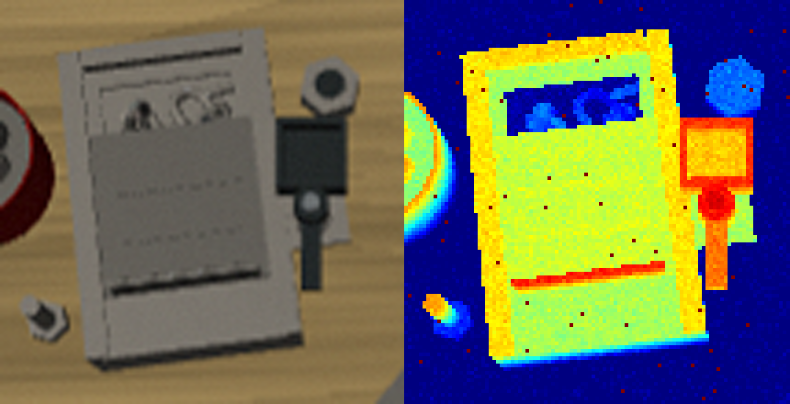

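The height map shows it clearly: the lip (red line at bottom), the guides, the slot frame at top right, the hub, and the tongue pointing to -x. Next I fit the numbers.

```bash
cat > fit.py <<'E'
import pickle
from h import *
from scipy import ndimage
a=pickle.load(open("top0.pkl","rb"))
z=a["z_map"].copy(); a["z_map"]=ndimage.median_filter(z,3)
v,u=np.mgrid[112:216,256:346]; m=np.c_[u.ravel(),v.ravel()]
P=depth(a,m); H=P[:,2].reshape(u.shape)
# guides
g=((H>.0675)&(H<.080)).astype(np.uint8)
box=((H>.05)).astype(np.uint8)
k=(P[:,2]>.05)&(P[:,2]<.078)
# left guide outer edge / near edge / using convex: rect of guide points on z=.072
G=[]
n,l,s,c=cv2.connectedComponentsWithStats(g)
big=1+np.argmax(s[1:,4]); print(s[1:][s[1:,4]>60])
pp=plane(a,m[(l.ravel()==big)],.072)[:,:2]
(cx,cy),(w,h),ang=cv2.minAreaRect((pp*1000).astype(np.float32)); print("rect",cx,cy,w,h,ang)
lip=(P[:,2]>.085)
n,l,s,c=cv2.connectedComponentsWithStats(lip.reshape(u.shape).astype(np.uint8))
for i in range(1,n):
    if s[i,4]>15:
        q=P[l.ravel()==i]; 
        zt=np.median(q[:,2]); q=plane(a,m[l.ravel()==i],.094 if s[i,4]<100 else .092)[:,:2]
        d=np.linalg.svd(q-q.mean(0))[2][0]
        print(i,s[i],zt,q.mean(0).round(4),q.min(0).round(3),q.max(0).round(3),d.round(3),cv2.minAreaRect((q*1000).astype(np.float32)))
E
python3 fit.py
```

```text
[[   0    6   72   89 1295]
 [  61   33   16   13  199]]
rect 598.3218994140625 91.18936157226562 254.73040771484375 190.2440185546875 5.956700801849365
1 [ 59  30  20  29 253] 0.09114903672437502 [ 0.604 -0.008] [ 0.561 -0.037] [0.645 0.019] [-1.     0.027] ((602.7460327148438, -7.847805023193359), (55.08839416503906, 83.92565155029297), 88.33393859863281)
3 [14 69 41  7 96] 0.09172062498756717 [0.5214 0.0909] [0.515 0.035] [0.53  0.149] [ 0.099 -0.995] ((521.3357543945312, 91.73550415039062), (6.857346534729004, 114.29022216796875), 5.624337673187256)
```

send_rows([
  {"dx": 30, "dy": 25, "rz": -3.5},
  {"dx": 60, "dy": 50, "rz": -7},
  {"dx": 90, "dy": 75, "rz": -10.5},
  {"dx": 120, "dy": 100, "rz": -14},
  {"dx": 150, "dy": 125, "rz": -17.5},
], jaw=0, newtons=40)

```text
$.deltas[0]: bad value
```

send_rows([
  {"dx": 5, "dy": 40},
  {"dx": 10, "dy": 80},
  {"dx": 15, "dy": 120},
  {"dx": 20, "dy": 160},
  {"dx": 25, "dy": 200},
])

```text
$.deltas[0]: bad value
```

send_rows([
  {"dx": 5, "dy": 40},
  {"dx": 10, "dy": 80},
  {"dx": 15, "dy": 120},
  {"dx": 20, "dy": 160},
  {"dx": 25, "dy": 200},
])

```text
$.deltas[0]: bad value
```

send_rows([
  {"dx": 5, "dy": 40},
  {"dx": 10, "dy": 80},
  {"dx": 15, "dy": 120},
  {"dx": 20, "dy": 160},
  {"dx": 25, "dy": 185},
])

```text
$.deltas[0]: bad value
```

```bash
python3 - <<'E'
from h import *
f=grab("wrist"); cv2.imwrite("pics/w1.png",f["frame"]); import pickle; pickle.dump(f,open("w1.pkl","wb"))
o=r.get_obs(); print(o["clock"],o["tcp_pos"],o["contact_force"],o["grip_width"],R.from_rotvec(o["orientation"]).as_matrix().round(3).tolist(),f["t"])
E
```

```text
0.15 [ 0.26379995 -0.62088557  0.24158064] [0.10182224 0.48493455 0.41999621] 0.08559854750225657 [[0.92, 0.391, -0.001], [0.391, -0.92, 0.001], [-0.0, -0.001, -1.0]] [ 0.33779015 -0.58971879  0.37235767]
```

View pics/w1.png

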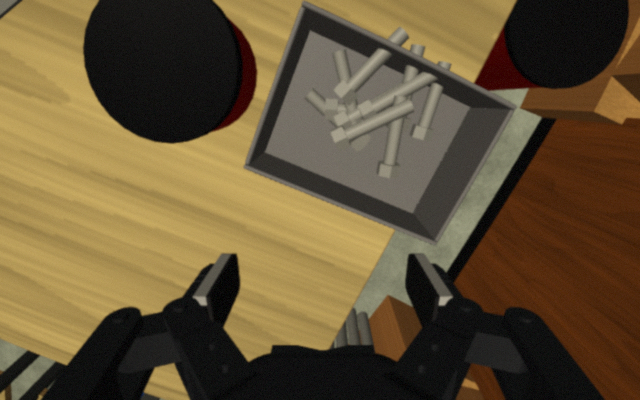

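The rows were refused, so nothing moved. The picture shows the open hand, with the bolt tray at (380,120). Rows probably need all six keys.

send_rows([
  {"dx": 30, "dy": 25, "dz": 0, "rx": 0, "ry": 0, "rz": -3.5},
  {"dx": 60, "dy": 50, "dz": 0, "rx": 0, "ry": 0, "rz": -7},
  {"dx": 90, "dy": 75, "dz": 0, "rx": 0, "ry": 0, "rz": -10.5},
  {"dx": 120, "dy": 100, "dz": 0, "rx": 0, "ry": 0, "rz": -14},
  {"dx": 150, "dy": 125, "dz": 0, "rx": 0, "ry": 0, "rz": -17.5},
], jaw=0, newtons=40)

```text
clock: 0.57
tcp_pos: [0.415, -0.4948, 0.2421]
orientation: [-3.138, -0.146, 0.0]
contact_force: [0.7, -0.2, -0.1]
grip_width: 0.0253
gripper_force: 0.0
```

send_rows([
  {"dx": 5, "dy": 40, "dz": 0, "rx": 0, "ry": 0, "rz": 0},
  {"dx": 10, "dy": 80, "dz": 0, "rx": 0, "ry": 0, "rz": 0},
  {"dx": 15, "dy": 120, "dz": 0, "rx": 0, "ry": 0, "rz": 0},
  {"dx": 20, "dy": 160, "dz": 0, "rx": 0, "ry": 0, "rz": 0},
  {"dx": 25, "dy": 200, "dz": 0, "rx": 0, "ry": 0, "rz": 0},
])

```text
clock: 0.98
tcp_pos: [0.4387, -0.2943, 0.2421]
orientation: [-3.138, -0.151, 0.0]
contact_force: [1.1, 0.7, 0.4]
grip_width: 0.0
gripper_force: 0.0
```

send_rows([
  {"dx": 5, "dy": 40, "dz": 0, "rx": 0, "ry": 0, "rz": 0},
  {"dx": 10, "dy": 80, "dz": 0, "rx": 0, "ry": 0, "rz": 0},
  {"dx": 15, "dy": 120, "dz": 0, "rx": 0, "ry": 0, "rz": 0},
  {"dx": 20, "dy": 160, "dz": 0, "rx": 0, "ry": 0, "rz": 0},
  {"dx": 25, "dy": 200, "dz": 0, "rx": 0, "ry": 0, "rz": 0},
])

```text
clock: 1.4
tcp_pos: [0.4636, -0.0944, 0.2424]
orientation: [3.138, 0.151, 0.0]
contact_force: [0.3, 0.1, -0.3]
grip_width: -0.0002
gripper_force: 0.0
```

send_rows([
  {"dx": 5, "dy": 40, "dz": 0, "rx": 0, "ry": 0, "rz": 0},
  {"dx": 10, "dy": 80, "dz": 0, "rx": 0, "ry": 0, "rz": 0},
  {"dx": 15, "dy": 120, "dz": 0, "rx": 0, "ry": 0, "rz": 0},
  {"dx": 20, "dy": 160, "dz": 0, "rx": 0, "ry": 0, "rz": 0},
  {"dx": 25, "dy": 185, "dz": 0, "rx": 0, "ry": 0, "rz": 0},
])

```text
clock: 1.82
tcp_pos: [0.4885, 0.0934, 0.2425]
orientation: [-3.136, -0.158, -0.001]
contact_force: [0.8, 0.0, 0.5]
grip_width: 0.0001
gripper_force: 0.0
```

```bash
python3 - <<'E'
from h import *
f=grab("wrist"); cv2.imwrite("pics/w2.png",f["frame"]); import pickle; pickle.dump(f,open("w1.pkl","wb"))
o=r.get_obs(); print(o["clock"],o["tcp_pos"],o["contact_force"],o["grip_width"],R.from_rotvec(o["orientation"]).as_matrix().round(3).tolist(),f["t"])
E
```

```text
1.8667 [0.4893121  0.09776333 0.24272443] [1.86290299 3.64547126 1.29627116] -4.668573590114085e-05 [[0.994, 0.105, 0.001], [0.105, -0.994, 0.004], [0.002, -0.004, -1.0]] [0.56834651 0.10114416 0.37348503]
```

View pics/w2.png

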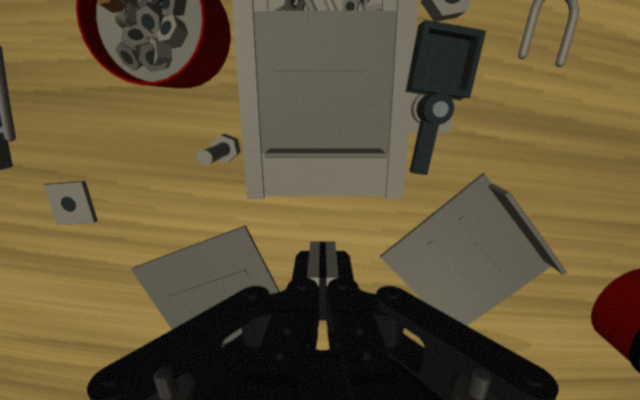

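The wrist view shows the shut fingers at (323,245). The lip runs (265,152)–(385,152), the hub is at (437,108), and the slot frame corners are (421,22), (484,30), (470,98), (407,91).

```bash
python3 - <<'E'
from h import *
import pickle
f=pickle.load(open("w1.pkl","rb"))
print("lip",plane(f,[(265,149.5),(385,149)],.094)[:,:2].round(4).tolist(), "base of near face",plane(f,[(265,157),(386,157)],.06)[:,:2].round(4).tolist())
print("hub",plane(f,[(437,108)],.096)[:,:2]); s=plane(f,[(421,22),(484,30),(470,98),(407,91)],.092)[:,:2]; print("slot",s.round(4).tolist(),s.mean(0))
print("near deck",plane(f,[(247,198),(403,199)],.072)[:,:2].round(4).tolist())
E
```

```text
lip [[0.5206, 0.1518], [0.5327, 0.0377]] base of near face [[0.5067, 0.1576], [0.52, 0.0274]]
hub [[ 0.57536075 -0.00355326]]
slot [[0.6449, 0.0235], [0.6459, -0.0335], [0.5879, -0.0342], [0.5871, 0.0257]] [ 0.616465   -0.00461974]
near deck [[0.4622, 0.1732], [0.4782, 0.0041]]
```

send_rows([
  {"dx": 0, "dy": 0, "dz": -40, "rx": 0, "ry": 0, "rz": 0},
  {"dx": 0, "dy": 0, "dz": -80, "rx": 0, "ry": 0, "rz": 0},
  {"dx": 0, "dy": 0, "dz": -120, "rx": 0, "ry": 0, "rz": 0},
  {"dx": 0, "dy": 0, "dz": -150, "rx": 0, "ry": 0, "rz": 0},
  {"dx": 0, "dy": 0, "dz": -160, "rx": 0, "ry": 0, "rz": 0},
])

```text
clock: 2.28
tcp_pos: [0.4859, 0.0876, 0.0782]
orientation: [3.136, 0.151, -0.011]
contact_force: [-0.8, -0.9, 1.0]
grip_width: 0.0
gripper_force: 0.0
```

send_rows([
  {"dx": 0, "dy": 0, "dz": 0, "rx": 0, "ry": 0, "rz": 0},
  {"dx": 0, "dy": 0, "dz": 0, "rx": 0, "ry": 0, "rz": 0},
  {"dx": 5, "dy": 0.5, "dz": 0, "rx": 0, "ry": 0, "rz": 0},
  {"dx": 10, "dy": 1, "dz": 0, "rx": 0, "ry": 0, "rz": 0},
])

```text
clock: 2.62
tcp_pos: [0.5009, 0.09, 0.0844]
orientation: [-3.137, -0.151, -0.006]
contact_force: [0.3, 0.2, 0.4]
grip_width: -0.0001
gripper_force: 0.0
```

send_rows([
  {"dx": 5, "dy": 0.5, "dz": 0, "rx": 0, "ry": 0, "rz": 0},
  {"dx": 10, "dy": 1, "dz": 0, "rx": 0, "ry": 0, "rz": 0},
  {"dx": 15, "dy": 1.5, "dz": 0, "rx": 0, "ry": 0, "rz": 0},
  {"dx": 20, "dy": 2, "dz": 0, "rx": 0, "ry": 0, "rz": 0},
  {"dx": 25, "dy": 2.5, "dz": 0, "rx": 0, "ry": 0, "rz": 0},
])

```text
clock: 3.03
tcp_pos: [0.5234, 0.0921, 0.0824]
orientation: [3.137, 0.151, -0.003]
contact_force: [-5.6, -0.4, 4.7]
grip_width: 0.0003
gripper_force: 2.5
```

send_rows([
  {"dx": 5, "dy": 0.5, "dz": 0, "rx": 0, "ry": 0, "rz": 0},
  {"dx": 10, "dy": 1, "dz": 0, "rx": 0, "ry": 0, "rz": 0},
  {"dx": 15, "dy": 1.5, "dz": 0, "rx": 0, "ry": 0, "rz": 0},
  {"dx": 20, "dy": 2, "dz": 0, "rx": 0, "ry": 0, "rz": 0},
  {"dx": 25, "dy": 2.5, "dz": 0, "rx": 0, "ry": 0, "rz": 0},
])

```text
clock: 3.45
tcp_pos: [0.5486, 0.0946, 0.0823]
orientation: [3.137, 0.151, -0.003]
contact_force: [-4.8, -0.0, 4.5]
grip_width: -0.0002
gripper_force: 2.7
```

send_rows([
  {"dx": 1.5, "dy": 0.2, "dz": 0, "rx": 0, "ry": 0, "rz": 0},
  {"dx": 3, "dy": 0.3, "dz": 0, "rx": 0, "ry": 0, "rz": 0},
  {"dx": 4.5, "dy": 0.5, "dz": 0, "rx": 0, "ry": 0, "rz": 0},
  {"dx": 6, "dy": 0.6, "dz": 0, "rx": 0, "ry": 0, "rz": 0},
])

```text
clock: 3.78
tcp_pos: [0.5545, 0.0953, 0.0822]
orientation: [3.138, 0.151, -0.002]
contact_force: [-5.2, 0.3, 2.9]
grip_width: 0.0001
gripper_force: 2.1
```

send_rows([
  {"dx": 1.5, "dy": 0.2, "dz": 0, "rx": 0, "ry": 0, "rz": 0},
  {"dx": 3, "dy": 0.3, "dz": 0, "rx": 0, "ry": 0, "rz": 0},
  {"dx": 4.5, "dy": 0.5, "dz": 0, "rx": 0, "ry": 0, "rz": 0},
  {"dx": 6, "dy": 0.6, "dz": 0, "rx": 0, "ry": 0, "rz": 0},
])

```text
clock: 4.12
tcp_pos: [0.5612, 0.0959, 0.0822]
orientation: [3.138, 0.151, 0.0]
contact_force: [-2.2, -0.0, 1.1]
grip_width: 0.0003
gripper_force: 1.5
```

send_rows([
  {"dx": 1, "dy": 0.1, "dz": 0, "rx": 0, "ry": 0, "rz": 0},
  {"dx": 2, "dy": 0.2, "dz": 0, "rx": 0, "ry": 0, "rz": 0},
])

```text
clock: 4.28
tcp_pos: [0.5632, 0.0961, 0.0822]
orientation: [3.138, 0.151, 0.0]
contact_force: [-2.5, -0.2, 1.1]
grip_width: 0.0003
gripper_force: 1.5
```

send_rows([
  {"dx": 1, "dy": 0.1, "dz": 0, "rx": 0, "ry": 0, "rz": 0},
  {"dx": 2, "dy": 0.2, "dz": 0, "rx": 0, "ry": 0, "rz": 0},
])

```text
clock: 4.45
tcp_pos: [0.5636, 0.0962, 0.0822]
orientation: [3.137, 0.151, -0.005]
contact_force: [-10.5, -1.3, 8.4]
grip_width: -0.0003
gripper_force: 5.4
```

send_rows([
  {"dx": 1, "dy": 0.1, "dz": 0, "rx": 0, "ry": 0, "rz": 0},
  {"dx": 2, "dy": 0.2, "dz": 0, "rx": 0, "ry": 0, "rz": 0},
])

```text
clock: 4.62
tcp_pos: [0.5636, 0.0961, 0.082]
orientation: [3.136, 0.152, -0.011]
contact_force: [-15.0, -1.1, 11.1]
grip_width: -0.0003
gripper_force: 7.9
```

send_rows([
  {"dx": -10, "dy": -1, "dz": 0, "rx": 0, "ry": 0, "rz": 0},
  {"dx": -20, "dy": -2, "dz": 0, "rx": 0, "ry": 0, "rz": 0},
  {"dx": -20, "dy": -2, "dz": 30, "rx": 0, "ry": 0, "rz": 0},
  {"dx": -20, "dy": -2, "dz": 65, "rx": 0, "ry": 0, "rz": 0},
  {"dx": -20, "dy": -2, "dz": 80, "rx": 0, "ry": 0, "rz": 0},
])

```text
clock: 5.03
tcp_pos: [0.5489, 0.0952, 0.1662]
orientation: [-3.137, -0.151, -0.01]
contact_force: [0.7, 0.4, 0.9]
grip_width: -0.0002
gripper_force: 0.0
```

send_rows([
  {"dx": 18, "dy": -25, "dz": 0, "rx": 0, "ry": 0, "rz": 0},
  {"dx": 36, "dy": -50, "dz": 0, "rx": 0, "ry": 0, "rz": 0},
  {"dx": 54, "dy": -75, "dz": 0, "rx": 0, "ry": 0, "rz": 0},
  {"dx": 70, "dy": -101, "dz": 0, "rx": 0, "ry": 0, "rz": 0},
  {"dx": 70, "dy": -101, "dz": 0, "rx": 0, "ry": 0, "rz": 0},
])

```text
clock: 5.45
tcp_pos: [0.6201, -0.0142, 0.1627]
orientation: [3.135, 0.138, 0.007]
contact_force: [-0.5, -1.0, -0.4]
grip_width: -0.0002
gripper_force: 0.0
```

```bash
python3 - <<'E'
from h import *
f=grab("wrist"); g=grab("scene"); o=r.get_obs(); print(o["clock"],o["tcp_pos"])
a=cv2.resize(f["frame"][100:340,160:480],(480,360)); c=cv2.resize(g["frame"][140:260,300:460],(480,360)); 
cv2.imwrite("pics/w3.png",cv2.resize(np.hstack([a,c]),(800,300)))
import pickle; pickle.dump(f,open("w3.pkl","wb"))
E
```

```text
5.55 [ 0.61758373 -0.00807604  0.16228149]
```

View pics/w3.png

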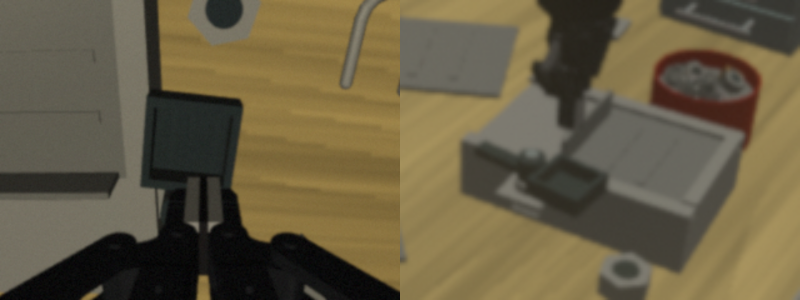

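```bash
python3 - <<'E'
from h import *
import pickle
f=pickle.load(open("w3.pkl","rb"))
s=plane(f,[(278.4,173.6),(353.6,177.6),(273.6,249.6)],.092)[:,:2]; print(s, (s[1]+s[2])/2)
E
```

```text
[[ 0.65017818  0.01914799]
 [ 0.65191581 -0.03417445]
 [ 0.58990034  0.0203694 ]] [ 0.62090807 -0.00690252]
```

The slot centre is at about (0.619, -0.007), right under the TCP. Descending.

send_rows([
  {"dx": 1, "dy": 1, "dz": -30, "rx": 0, "ry": 0, "rz": 0},
  {"dx": 1, "dy": 1, "dz": -50, "rx": 0, "ry": 0, "rz": 0},
  {"dx": 1, "dy": 1, "dz": -60, "rx": 0, "ry": 0, "rz": 0},
  {"dx": 1, "dy": 1, "dz": -66, "rx": 0, "ry": 0, "rz": 0},
  {"dx": 1, "dy": 1, "dz": -71, "rx": 0, "ry": 0, "rz": 0},
])

```text
clock: 5.97
tcp_pos: [0.6179, -0.0045, 0.0912]
orientation: [-3.137, -0.153, -0.0]
contact_force: [0.1, -0.5, 0.6]
grip_width: -0.0003
gripper_force: 0.0
```

send_rows([
  {"dx": 0, "dy": 0, "dz": 0, "rx": 0, "ry": 0, "rz": 0},
])

```text
clock: 6.05
tcp_pos: [0.6179, -0.0048, 0.0911]
orientation: [-3.138, -0.153, 0.0]
contact_force: [0.3, -0.4, 0.6]
grip_width: 0.0002
gripper_force: 0.0
```

send_rows([
  {"dx": -0.3, "dy": -6.8, "dz": 0, "rx": 0, "ry": 0, "rz": 0},
  {"dx": -1.4, "dy": -12.3, "dz": 0, "rx": 0, "ry": 0, "rz": 0},
  {"dx": -3.2, "dy": -17.7, "dz": 0, "rx": 0, "ry": 0, "rz": 0},
  {"dx": -5.7, "dy": -22.7, "dz": 0, "rx": 0, "ry": 0, "rz": 0},
  {"dx": -8.8, "dy": -27.4, "dz": 0, "rx": 0, "ry": 0, "rz": 0},
])

```text
clock: 6.47
tcp_pos: [0.6085, -0.0298, 0.092]
orientation: [-3.134, -0.154, 0.001]
contact_force: [-3.2, 9.5, 2.3]
grip_width: 0.0001
gripper_force: 3.9
```

```bash
python3 -c "
from h import *
o=r.get_obs(); print(o['joints'].round(2),o['contact_force'],o['moment'])"
```

```text
[ 0.13  0.56 -0.25  1.82  0.18  0.78 -1.68] [-3.23464724  9.50867594  2.32189945] [ 1.92844607  0.52512628 -0.05536488]
```

send_rows([
  {"dx": -6, "dy": -2.9, "dz": 0, "rx": 0, "ry": 0, "rz": -6},
  {"dx": -9.7, "dy": -6.1, "dz": 0, "rx": 0, "ry": 0, "rz": -12},
  {"dx": -13.8, "dy": -8.9, "dz": 0, "rx": 0, "ry": 0, "rz": -18},
  {"dx": -18.3, "dy": -11.1, "dz": 0, "rx": 0, "ry": 0, "rz": -24},
  {"dx": -22.9, "dy": -12.7, "dz": 0, "rx": 0, "ry": 0, "rz": -30},
])

```text
clock: 6.88
tcp_pos: [0.5878, -0.044, 0.0925]
orientation: [-3.065, 0.672, -0.006]
contact_force: [3.2, 5.3, -1.0]
grip_width: -0.0
gripper_force: 2.5
```

send_rows([
  {"dx": -5, "dy": -0.1, "dz": 0, "rx": 0, "ry": 0, "rz": -5},
  {"dx": -9.8, "dy": -0.6, "dz": 0, "rx": 0, "ry": 0, "rz": -10},
  {"dx": -13, "dy": -0.5, "dz": 0, "rx": 0, "ry": 0, "rz": -12},
])

```text
clock: 7.13
tcp_pos: [0.5752, -0.0453, 0.0927]
orientation: [-2.979, 0.989, -0.007]
contact_force: [3.8, 4.6, -1.7]
grip_width: -0.0001
gripper_force: 2.3
```

send_rows([
  {"dx": -1.5, "dy": 0.1, "dz": 0, "rx": 0, "ry": 0, "rz": 0},
  {"dx": -3, "dy": 0.3, "dz": 0, "rx": 0, "ry": 0, "rz": 0},
])

```text
clock: 7.3
tcp_pos: [0.5726, -0.0449, 0.0929]
orientation: [-2.981, 0.982, -0.008]
contact_force: [4.3, 4.2, -1.0]
grip_width: 0.0
gripper_force: 2.2
```

send_rows([
  {"dx": -1.5, "dy": 0.2, "dz": 0, "rx": 0, "ry": 0, "rz": 0},
  {"dx": -3, "dy": 0.5, "dz": 0, "rx": 0, "ry": 0, "rz": 0},
])

```text
clock: 7.47
tcp_pos: [0.5699, -0.0444, 0.0929]
orientation: [-2.981, 0.982, -0.009]
contact_force: [4.7, 3.6, 0.5]
grip_width: -0.0001
gripper_force: 2.3
```

send_rows([
  {"dx": -1.5, "dy": 0.2, "dz": 0, "rx": 0, "ry": 0, "rz": 0},
  {"dx": -3, "dy": 0.5, "dz": 0, "rx": 0, "ry": 0, "rz": 0},
])

```text
clock: 7.63
tcp_pos: [0.568, -0.044, 0.0932]
orientation: [-2.98, 0.981, -0.012]
contact_force: [8.9, 3.7, -2.0]
grip_width: 0.0002
gripper_force: 4.2
```

send_rows([
  {"dx": -1, "dy": 0.2, "dz": 0, "rx": 0, "ry": 0, "rz": 0},
  {"dx": -2, "dy": 0.4, "dz": 0, "rx": 0, "ry": 0, "rz": 0},
])

```text
clock: 7.8
tcp_pos: [0.5677, -0.044, 0.0935]
orientation: [-2.979, 0.981, -0.018]
contact_force: [11.7, 0.6, -5.7]
grip_width: -0.0001
gripper_force: 5.7
```

send_rows([
  {"dx": -2, "dy": 0, "dz": 0, "rx": 0, "ry": 0, "rz": 0},
  {"dx": -2, "dy": 0, "dz": 0, "rx": 0, "ry": 0, "rz": 0},
])

```text
clock: 7.97
tcp_pos: [0.5675, -0.0439, 0.094]
orientation: [-2.978, 0.981, -0.023]
contact_force: [15.5, 1.3, -7.2]
grip_width: -0.0003
gripper_force: 6.8
```

send_rows([
  {"dx": 4, "dy": 0, "dz": 0, "rx": 0, "ry": 0, "rz": 0},
  {"dx": 9, "dy": -1, "dz": 0, "rx": 0, "ry": 0, "rz": 0},
  {"dx": 9, "dy": -1, "dz": 15, "rx": 0, "ry": 0, "rz": 0},
  {"dx": 9, "dy": -1, "dz": 45, "rx": 0, "ry": 0, "rz": 0},
  {"dx": 9, "dy": -1, "dz": 85, "rx": 0, "ry": 0, "rz": 0},
])

```text
clock: 8.38
tcp_pos: [0.5668, -0.0465, 0.1749]
orientation: [2.981, -0.984, -0.01]
contact_force: [1.2, 0.2, 0.4]
grip_width: 0.0001
gripper_force: 0.0
```

send_rows([
  {"dx": -10, "dy": -38, "dz": 10, "rx": 0, "ry": 0, "rz": 6},
  {"dx": -20, "dy": -76, "dz": 20, "rx": 0, "ry": 0, "rz": 12},
  {"dx": -30, "dy": -114, "dz": 30, "rx": 0, "ry": 0, "rz": 18},
  {"dx": -40, "dy": -152, "dz": 40, "rx": 0, "ry": 0, "rz": 24},
  {"dx": -50, "dy": -190, "dz": 50, "rx": 0, "ry": 0, "rz": 30},
])

```text
clock: 8.8
tcp_pos: [0.5177, -0.238, 0.2273]
orientation: [3.136, -0.171, -0.0]
contact_force: [-0.1, -0.5, -0.6]
grip_width: -0.0
gripper_force: 0.0
```

```bash
python3 - <<'E'
from h import *
f=grab("top"); g=grab("scene"); o=r.get_obs(); print(o["clock"],o["tcp_pos"],o["contact_force"])
a=cv2.resize(f["frame"][110:220,230:390],(480,330),interpolation=cv2.INTER_CUBIC); c=cv2.resize(g["frame"][140:300,300:460],(320,320)); 
cv2.imwrite("pics/e.png",np.hstack([a[:320],c]))
P=depth(f,[(u,v) for v in range(112,216) for u in range(256,346)])
q=P[(P[:,2]>.088)&(P[:,2]<.1)]
Rb=np.array([[.9954,.0958],[-.0958,.9954]]); b=(q[:,:2]-[.6097,.1015])@Rb.T
k=(abs(b[:,1])<.055); print("lip x box",np.median(b[k,0]),k.sum()); 
b=b[(b[:,1]<-.085)];print("handle",b.min(0),b.max(0),b.mean(0))
E
```

```text
8.9 [ 0.51614884 -0.24536955  0.22834554] [0.2076696  0.13340815 0.68533873]
lip x box -0.03415987605705947 75
handle [-0.07170893 -0.1673464 ] [-0.01802868 -0.09165897] [-0.04548818 -0.12150293]
```

View pics/e.png

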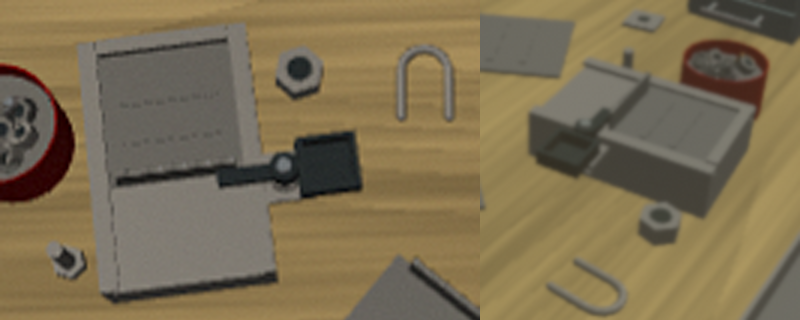

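The picture shows the cover home with its lip at (175,172). The handle points to box -y at (330,163), and the tongue lies across behind the lip at (240,178). The nut, stud bolt and U-bolt haven't moved, and the hand is clear.

```bash
python3 -c "
from bench import r
print(r.hand_in())"
```

```text
the job is handed in; nothing more can be done
None
```

The cover is pushed home against its stop, the cam is turned clockwise to its hard stop so the tongue lies behind the lip, and the job is handed in at about 9 s with the hand clear; no verdict came back.

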